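# Open the card drawer with the concealed catch

### The job

The low grey box on the mat has a hidden drawer: feel along the sunk panel in its top for the flush round push plate and press it in, so that the drawer springs ajar. Then reach a fingertip in behind the drawer's front and draw the drawer out to its stop. Work with fingertips only: grip nothing, do not pinch the drawer front, and leave the things on and beside the box where they are.

Things in the scene. Friction and masses are not known exactly. Their poses are not given: they have to be found in the camera images.
- box: Fixed low box of grey plastic, 130 x 390 x 60 mm (x, y, z). Origin at the centre of its underside, on the mat; x points to its back (front face at x = -65 mm), its long side runs along y, z up. Its ends beyond y = +-85 mm are solid blocks with flat tops at z = 60 mm; between them is the sunk panel, with 12 mm wide rims at z = 60 mm along its front and back. All this is rigid.
- panel_mid (a point): Middle of the sunk panel's surface (box frame 0, 0, 56 mm), axes as the box. The flat grey panel is 106 (x) x 170 mm (y) and rigid. On its long centreline (x = 0), its centre anywhere from y = -50 to +50 mm and different each time, is the push plate: a same-grey disc 44 mm across in a 46 mm hole, its face 2 mm below the panel. No reading gives its place: feel for it, or see the fine ring round it.
- release (a joint): The push plate: how far it is pressed straight down, 0 (up) to 0.005 m (home, face 7 mm below the panel). A spring pushes it back: it starts to give at about 2 N and is home at about 5.6 N. From about 3.5 mm on it frees the drawer, which springs out in about 0.5 s, whether the plate is then held in or let go.
- drawer (a joint): The drawer in the box's front, below the panel: how far it is out, along the box's -x, 0 (shut) to 0.085 m (stop). Freed, it springs out by about 0.05 m; from there it slides easily (about 1 N) and stays where it is left. It has a floor at z = 10 mm of the box frame, clear over y = -75 to +75 mm but for a card case 8 mm high farther back, at y = 20 to 70 mm.
- front_inside (a point): Mid top edge of the inner face of the drawer's front wall; moves out with the drawer; axes as the box. The wall is 8 mm thick, 166 mm wide, its top at z = 46 mm of the box frame, 36 mm above the floor. Shut, this point is at x = -57 mm of the box frame. Ajar, the opening from here back to the box's front edge (x = -65 mm, 60 mm high) is about 42 mm wide. The wall's outer half is geom drawer_c5.
- earbud_case: White rounded ear bud case, 46 x 58 x 26 mm, loose on the flat top of one end of the box. Origin at the centre of its underside. To be left alone.
- tape_roll: Roll of tape, 72 mm across and 19 mm high, loose on the flat top of the other end of the box. Origin at the centre of its underside. To be left alone.
- mouse: Black computer mouse, 122 x 64 x 41 mm, loose on the mat to the right of the box. Origin at the centre of its underside. To be left alone.

How it is judged (in metres and radians):
On the way, in this order (a step that is already met when the one before it is completed fails the run):
1. the push plate is pressed in (at least 3 mm) (value of joint release above 0.003 m), for 0.02 s.
2. the drawer has sprung ajar (at least 35 mm) (value of joint drawer above 0.035 m), for 0.1 s.
At the end, for the whole second after the job is handed in: The drawer is out to its stop (75 of 85 mm or more) and at rest, the push plate is up again, and the ear bud case, the tape roll and the mouse are within 30 mm of where they were (value of joint drawer above 0.075 m and velocity of joint drawer between -0.01 and 0.01 m/s and value of joint release below 0.0015 m and distance of each of earbud_case, tape_roll, mouse from where it was at the start of the episode below 0.03 m); the robot touches nothing.
It fails at once if the drawer front is pinched or shoved on its outer face (more than 8 N from the fingers) (contact force between the fingers and drawer_c5 above 8 N).
It fails at once if the ear bud case, the tape roll or the mouse is moved or lifted by more than 30 mm (distance of any of earbud_case, tape_roll, mouse from where it was at the start of the episode above 0.03 m).
It also fails if it takes over 53 s, if anything falls off the work surface, if the arm or the gripper's body presses on something with over 40 N, if the wrist force passes 120 N, or if a joint passes its speed limit or range.

### The arm

A 7-joint arm with a two-finger parallel gripper is mounted at the origin on a cart in front of the work surface, level with it; the furniture and walls round the work are solid. World frame = base frame: x ahead of the robot, y to its left, z up, the work surface at z = 0. Lengths are in m, angles in degrees, forces in N, time in s.
With the tool pointing down it reaches from about 0.4 to 0.875 m from the base axis. Payload 6.5 kg.
Tool frame: the origin (TCP) lies midway between the tips of the shut fingers; the grasp point (between the pads) lies 19 mm behind it; z points along the fingers, y is the line along which they close (so a half turn about z gives the same grasp; the last joint's range is limited). The gripper opens to 85 mm and grips with 20 to 120 N. Pads are 22 mm wide; open, the fingers measure 114 mm over their backs; the gripper's body (76 mm by 85 mm) begins 54 mm behind the grasp point. The pads swing forward as they close: fully open they stand 13 mm farther back than shut.
Start: joints at [60.264, 30.733, -0.252, 88.115, 0.149, 61.152, -4.079], TCP at [0.284, -0.584, 0.231] pointing down, gripper open.
Joint ranges: [-154.64, 154.64], [-21.42, 123.67], [-72.66, 72.17], [13.99, 137.28], [-74.86, 254.86], [10.95, 109.41], [-158.01, 158.01]. Speed limits (degrees/s): [136.94, 136.94, 180, 180, 180, 180, 180].

### API

Orientations are given as a 3x3 rotation matrix whose columns are the frame's x, y, z axes.
In Python, from rig import * gives the robot as it stands.
- The arm moves only by the tool apply_moves, never from a script. Its argument "plan" is a list of rows, each a list of 7 numbers: the shift along the tool's x, y, z normalised to -1 to 1, where 1 is 25 mm, then the turn, a rotation vector about the tool's x, y, z normalised to -1 to 1, where 1 is 5 degrees, then the gripper's target within -1 to 1 (fully open at 1, half-way at 0, shut at -1). In form: [[dx, dy, dz, ax, ay, az, gripper], ...]. A call has 1 to 12 rows; each row shifts and turns the commanded pose from where the row before left it, along the tool's axes as they then stand; what a row does not reach is not made up. A row lasts 1/8 s, in which the tool goes at most 62.5 mm and 10.7 degrees, less where a joint would pass 70% of its speed; a pose out of reach is approached as far as the arm can. A call with a number of a shift or a turn outside -1 to 1 is refused whole. A call with a gripper value outside its range is refused whole. The fingers move at their own pace and stop on an object; the grip force is fixed at half the most. Time passes only in rows, so rows that do not move let the fingers close. It gives the time, the measured TCP pose, the force, the opening and the grip force at its end, in the units of the state.
- observe(): the state, without advancing time (a new reading comes with each control period).
- read_camera(name): name is "scene" or "top"; returns a dict with "img" (420x560x3 uint8, red, green, blue), "intrinsics" (3x3 intrinsics, pixels), "distortion" ([k1, k2, p1, p2, k3] as OpenCV has them; the pictures are not rectified), "view" (4x4, takes a point from world to camera coordinates). Camera axes: x right, y down, z forward; pixel columns grow to the right and rows downward; lengths in m; the calibration is good to about 2 mm. A picture is of the moment at which its call begins. There is no depth.
- hand_in(): hands the job in; it is judged then, once.
The state is a dict: "time": time; "q": joint angles; "qd": joint speeds; "effort": joint torques, N m; "tcp_pos": TCP position; "eef_rot": TCP orientation; "contact_force": force on the tool from outside, world axes, zero at the start; "torque": the same for the moment, N m; "width": finger opening in m; "finger_force": force on a finger pad.
Only numpy, scipy, OpenCV 4.12 (cv2) and the standard library are available. Lean on these libraries where they do the work, as an engineer would, in place of code of your own. Each camera call takes 0.05 s, during which the arm holds its last target. There are 200 camera calls.

## Working session

There is one attempt and no reset: what is moved stays moved. The work goes in short steps, Python scripts to look and compute and a tool call to move; the robot and the scene stay as the last step left them, time stands still between calls to the robot, and variables do not carry over. Pictures are saved under pics/ and viewed, at most 10 in all, crops included, and the job is handed in when it is done.

Besides the shell and the picture viewer there is one more tool, called after "Call:" as name([rows], argument=value, ...), one row to a line, values as JSON. apply_moves: Moves the arm, as the interface text tells. Scaled input: -1 to 1 covers 25 mm each way for a shift and 5 degrees each way for a turn. Its arguments: {"type":"object","properties":{"plan":{"type":"array"}},"required":["plan"]}

```bash
mkdir -p pics; ls; python3 - <<'E'
from rig import *
import cv2,json
s=observe();print(s)
for n in("scene","top"):
    c=read_camera(n);cv2.imwrite(f"pics/{n}0.png",c["img"][:,:,::-1]);print(n,c["intrinsics"],c["distortion"],c["view"])
E
```

```text
pics
{'time': 0.0, 'q': array([60.2633322 , 30.7771235 , -0.25450383, 88.17114479,  0.15048686,
       61.15114607, -4.07952329]), 'qd': array([ 0.03480088,  0.03520837, -0.09870662, -0.02562571, -0.02433036,
        0.01878188, -0.06179041]), 'effort': array([ 2.52323689e-04, -5.83407032e+01,  1.04857698e+00, -2.59093845e+01,
        1.22472842e-02,  9.68774606e-03,  1.39220799e-05]), 'tcp_pos': array([ 0.28406926, -0.58393922,  0.23041425]), 'eef_rot': array([[ 8.99186559e-01,  4.37564561e-01, -8.87403687e-04],
       [ 4.37565436e-01, -8.99185346e-01,  1.48451382e-03],
       [-1.48369753e-04, -1.72315205e-03, -9.99998504e-01]]), 'contact_force': array([0.26158619, 0.40049286, 0.30423693]), 'torque': array([-0.02203501, -0.02600527, -0.00528804]), 'finger_force': 0.0, 'width': 0.08571571103210705}
scene [[524.02855768   0.         276.32342143]
 [  0.         524.02855768 216.01364844]
 [  0.           0.           1.        ]] [-0.15294243  0.          0.          0.          0.        ] [[-0.90332813 -0.42863539 -0.01643137  0.40391034]
 [-0.16559428  0.38380629 -0.90844442  0.22984302]
 [ 0.39569789 -0.81790246 -0.41768259  0.72381278]
 [ 0.          0.          0.          1.        ]]
top [[390.37414998   0.         285.97000954]
 [  0.         390.37414998 206.7082691 ]
 [  0.           0.           1.        ]] [0.01127806 0.         0.         0.         0.        ] [[-0.02817021 -0.99931133 -0.02415184 -0.16219145]
 [-0.99448125  0.03046045 -0.10039527  0.54191471]
 [ 0.10106181  0.0211904  -0.99465445  0.98890818]
 [ 0.          0.          0.          1.        ]]
```

View pics/top0.png

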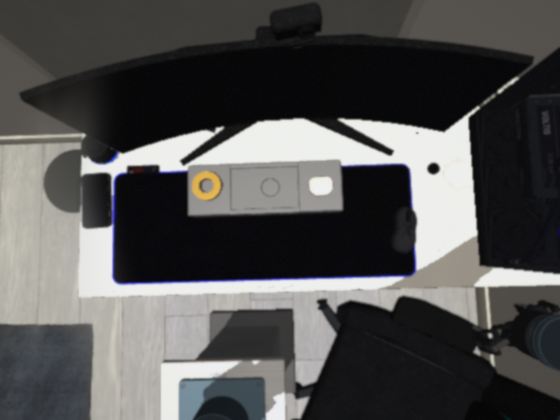

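View pics/scene0.png

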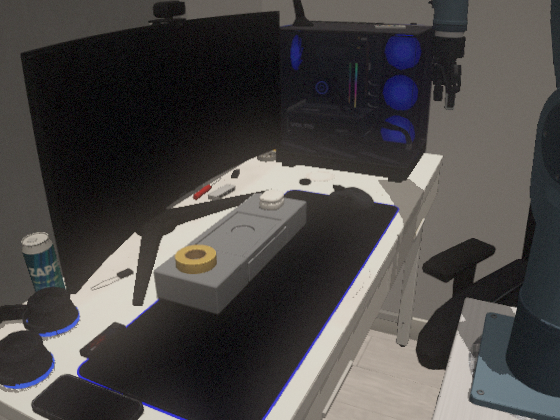

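The top view shows the box at columns 188–343, rows 163–215, with the tape roll at (207,185), the ear bud case at (321,186), and the plate's ring near (270,187). The scene view shows the same ring at about (243,231), with the drawer front facing the robot.

```bash
cat > h.py <<'E'
import numpy as np,cv2
from rig import *
def cast(c,uv,z):
    K,D,V=map(np.array,(c["intrinsics"],c["distortion"],c["view"]))
    p=cv2.undistortPoints(np.float64(uv).reshape(-1,1,2),K,D)[:,0]
    d=np.c_[p,np.ones(len(p))]@V[:3,:3]; o=-V[:3,:3].T@V[:3,3]
    return o+d*((z-o[2])/d[:,2])[:,None]
def proj(c,P):
    V=np.array(c["view"]);r=cv2.Rodrigues(V[:3,:3])[0]
    return cv2.projectPoints(np.float64(P).reshape(-1,1,3),r,V[:3,3],np.array(c["intrinsics"]),np.array(c["distortion"]))[0][:,0]
E
python3 - <<'E'
from h import *
c=read_camera("top");im=c["img"]
crop=cv2.resize(im[150:230,175:355],None,fx=4.4,fy=4.4,interpolation=cv2.INTER_CUBIC)
crop=cv2.convertScaleAbs(crop,alpha=1.4)
cv2.imwrite("pics/c1.png",crop[:,:,::-1])
hsv=cv2.cvtColor(im,cv2.COLOR_RGB2HSV)
m=((hsv[...,1]<60)&(hsv[...,2]>75)&(hsv[...,2]<190)).astype(np.uint8)
n,l,s,ce=cv2.connectedComponentsWithStats(m)
k=l[200,250];print(im[200,250],s[k]);
cs,_=cv2.findContours((l==k).astype(np.uint8),cv2.RETR_EXTERNAL,cv2.CHAIN_APPROX_NONE)
r=cv2.boxPoints(cv2.minAreaRect(max(cs,key=len)));print(r);w=cast(c,r,.06);print(w.round(4));print([np.linalg.norm(w[i]-w[i-1]).round(4) for i in range(4)])
g=cv2.cvtColor(im,cv2.COLOR_RGB2GRAY)
print(g[205:222,265]);print(g[155:172,265]);print(g[190,180:195],g[190,336:350])
E
```

```text
[152 151 148] [ 187  160  156   56 6751]
[[186.1849  164.99318]
 [340.82468 159.26576]
 [342.73154 210.75069]
 [188.09177 216.4781 ]]
[[ 0.648   0.0726  0.06  ]
 [ 0.6497 -0.321   0.06  ]
 [ 0.5189 -0.3202  0.06  ]
 [ 0.5162  0.0681  0.06  ]]
[np.float64(0.1319), np.float64(0.3936), np.float64(0.1308), np.float64(0.3883)]
[152 151 147 142 144 150 147 126  90  55  29  14  10  11   8   9  10]
[239 239 239 238 239 237 227 191 155 147 146 137 127 135 144 147 147]
[  9   9   8  10   7  10  23  61 105 132 143 152 167 178 181] [150 151 150 148 135 106  64  26  10  10  10  11  11  10]
```

View pics/c1.png

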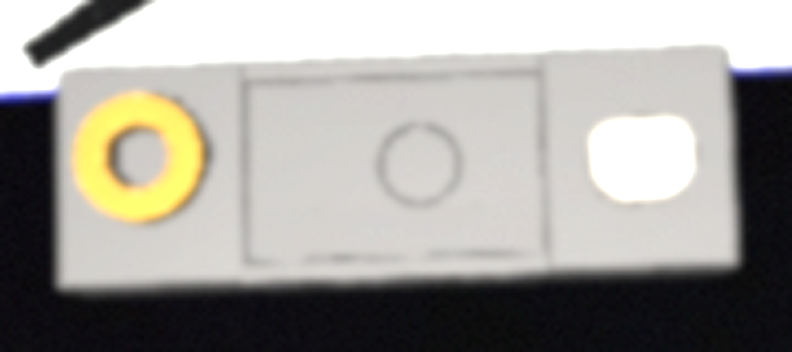

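The crop shows the panel rectangle clearly, with corners near (245,80), (541,72), (545,252) and (247,264), and the plate's ring centred at about (420,164) in crop pixels. I'll work out the box frame and the plate centre from these.

```bash
python3 - <<'E'
from h import *
c=read_camera("top")
f=lambda p:(np.float64(p)+.5)/4.4-.5+[175,150]
w=cast(c,f([(63,72),(727,47),(740,268),(57,290)]),.06);print("box",w.round(4),w.mean(0).round(4),np.linalg.norm(w-np.roll(w,1,0),axis=1).round(4))
p=cast(c,f([(245,78),(541,72),(545,252),(247,264)]),.058);print("panel",p.round(4),p.mean(0).round(4),np.linalg.norm(p-np.roll(p,1,0),axis=1).round(4))
ring=cast(c,f([(420,164),(377,164),(463,164)]),.056);print("ring",ring.round(4))
y=(w[0]-w[1]+w[3]-w[2])[:2];y/=np.linalg.norm(y);x=np.array([y[1],-y[0]]);print("x",x,np.degrees(np.arctan2(x[1],x[0])))
# tape / case ground check, scene-camera ring
d=(ring[0]-w.mean(0))[:2];print("ring in box",d@x,d@y)
s=read_camera("scene");print("ring scene",cast(s,[(243,231)],.056))
q=observe();R=q["eef_rot"];print("tool x yaw",np.degrees(np.arctan2(R[1,0],R[0,0])))
E
```

```text
box [[ 0.6453  0.0656  0.06  ]
 [ 0.6472 -0.3184  0.06  ]
 [ 0.5195 -0.3204  0.06  ]
 [ 0.5187  0.0694  0.06  ]] [ 0.5827 -0.1259  0.06  ] [0.1266 0.3839 0.1277 0.3898]
panel [[ 0.6387 -0.0398  0.058 ]
 [ 0.6366 -0.2111  0.058 ]
 [ 0.5322 -0.2101  0.058 ]
 [ 0.5305 -0.0394  0.058 ]] [ 0.5845 -0.1251  0.058 ] [0.1082 0.1714 0.1044 0.1707]
ring [[ 0.5855 -0.1398  0.056 ]
 [ 0.5863 -0.115   0.056 ]
 [ 0.5847 -0.1646  0.056 ]]
x [0.99999393 0.00348344] 0.19958674649974703
ring in box 0.002802272322363577 -0.013905126211618189
ring scene [[ 0.58433298 -0.1364015   0.056     ]]
tool x yaw 25.947375364653404
```

Call:
apply_moves([
  [0, 0, 0, 0, 0, 0.865, -1],
  [0, 0, 0, 0, 0, 0.865, -1],
  [0, 0, 0, 0, 0, 0.865, -1],
  [0, 0, 0, 0, 0, 0.865, -1],
  [0, 0, 0, 0, 0, 0.865, -1],
  [0, 0, 0, 0, 0, 0.865, -1],
  [0.65, -0.95, 0, 0, 0, 0, -1],
  [0.65, -0.95, 0, 0, 0, 0, -1],
  [0.65, -0.95, 0, 0, 0, 0, -1],
  [0.65, -0.95, 0, 0, 0, 0, -1],
  [0.65, -0.95, 0, 0, 0, 0, -1],
  [0.65, -0.95, 0, 0, 0, 0, -1],
])

```text
time: 1.75
tcp_pos: [0.3823, -0.4411, 0.2312]
eef_rot: [[1.0, -0.0, -0.0], [-0.0, -1.0, 0.0], [-0.0, -0.0, -1.0]]
contact_force: [0.5, -0.3, 0.0]
width: 0.0002
finger_force: 0.0
```

Call:
apply_moves([
  [0.65, -0.95, 0, 0, 0, 0, -1],
  [0.65, -0.95, 0, 0, 0, 0, -1],
  [0.65, -0.95, 0, 0, 0, 0, -1],
  [0.65, -0.95, 0, 0, 0, 0, -1],
  [0.65, -0.95, 0, 0, 0, 0, -1],
  [0.65, -0.95, 0, 0, 0, 0, -1],
  [0.65, -0.95, 0, 0, 0, 0, -1],
  [0.65, -0.95, 0, 0, 0, 0, -1],
  [0.65, -0.95, 0, 0, 0, 0, -1],
  [0.65, -0.95, 0, 0, 0, 0, -1],
  [0.65, -0.95, 0, 0, 0, 0, -1],
  [0, 0, 0, 0, 0, 0, -1],
])

```text
time: 3.25
tcp_pos: [0.5618, -0.1779, 0.2312]
eef_rot: [[1.0, 0.004, 0.001], [0.004, -1.0, 0.001], [0.001, -0.001, -1.0]]
contact_force: [-0.0, -0.7, 0.0]
width: -0.0001
finger_force: 0.0
```

Call:
apply_moves([
  [0.46, -0.78, 0, 0, 0, 0, -1],
  [0.46, -0.78, 0, 0, 0, 0, -1],
  [0, 0, 1, 0, 0, 0, -1],
  [0, 0, 1, 0, 0, 0, -1],
  [0, 0, 1, 0, 0, 0, -1],
  [0, 0, 1, 0, 0, 0, -1],
  [0, 0, 1, 0, 0, 0, -1],
  [0, 0, 0.8, 0, 0, 0, -1],
  [0, 0, 0, 0, 0, 0, -1],
  [0, 0, 0, 0, 0, 0, -1],
])

```text
time: 4.5
tcp_pos: [0.5842, -0.1422, 0.0871]
eef_rot: [[1.0, -0.0, 0.001], [-0.0, -1.0, -0.0], [0.001, 0.0, -1.0]]
contact_force: [-0.1, -0.1, -0.4]
width: 0.0001
finger_force: 0.0
```

```bash
python3 - <<'E'
from h import *
c=read_camera("scene");print(proj(c,[.585,-.139,.056]),proj(c,observe()["tcp_pos"]))
cv2.imwrite("pics/s1.png",cv2.resize(c["img"][130:320,130:400],None,fx=2.9,fy=2.9,interpolation=cv2.INTER_CUBIC)[:,:,::-1])
E
```

```text
[[243.33146956 230.41129329]] [[243.66660465 215.59079987]]
```

View pics/s1.png

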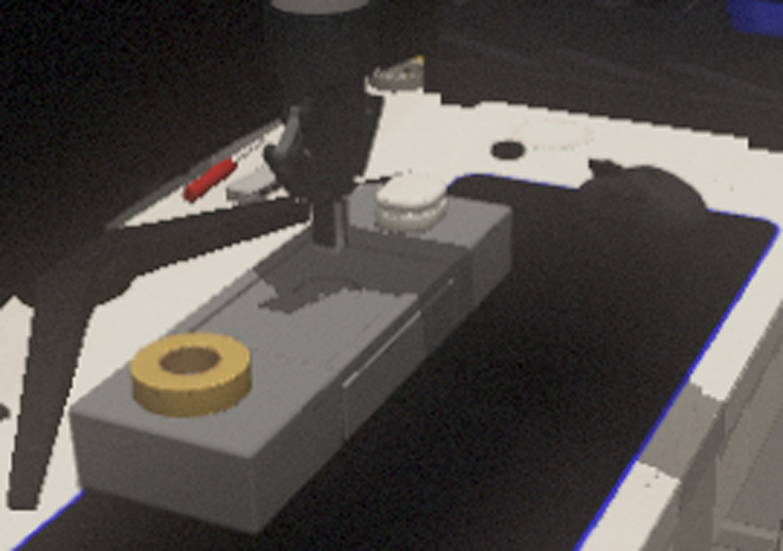

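The crop shows the fingertip at about (330,248), directly above the plate and clear of the case and tape. Next I'll go down onto the plate in small steps.

Call:
apply_moves([
  [0.03, -0.13, 0.5, 0, 0, 0, -1],
  [0, 0, 0.5, 0, 0, 0, -1],
  [0, 0, 0.16, 0, 0, 0, -1],
  [0, 0, 0.08, 0, 0, 0, -1],
  [0, 0, 0, 0, 0, 0, -1],
  [0, 0, 0, 0, 0, 0, -1],
])

```text
time: 5.3
tcp_pos: [0.5846, -0.1386, 0.0556]
eef_rot: [[1.0, -0.0, 0.001], [-0.0, -1.0, -0.0], [0.001, 0.0, -1.0]]
contact_force: [-0.3, -0.6, 0.5]
width: -0.0001
finger_force: 0.0
```

Call:
apply_moves([
  [0, 0, 0.08, 0, 0, 0, -1],
  [0, 0, 0, 0, 0, 0, -1],
  [0, 0, 0, 0, 0, 0, -1],
])

```text
time: 5.68
tcp_pos: [0.5848, -0.1386, 0.0535]
eef_rot: [[1.0, -0.0, 0.001], [-0.0, -1.0, -0.0], [0.001, 0.0, -1.0]]
contact_force: [0.3, -0.3, 2.4]
width: 0.0001
finger_force: 0.8
```

Contact came at z = 53.5 mm, below the panel surface at 56 mm, with 2.4 N. That fits the sunk plate, so I'll press it in.

Call:
apply_moves([
  [0, 0, 0.1, 0, 0, 0, -1],
  [0, 0, 0.08, 0, 0, 0, -1],
  [0, 0, 0, 0, 0, 0, -1],
  [0, 0, 0, 0, 0, 0, -1],
])

```text
time: 6.18
tcp_pos: [0.5849, -0.1386, 0.0491]
eef_rot: [[1.0, -0.0, 0.001], [-0.0, -1.0, -0.0], [0.001, 0.0, -1.0]]
contact_force: [0.4, -0.4, 6.2]
width: -0.0001
finger_force: 3.1
```

Call:
apply_moves([
  [0, 0, -0.5, 0, 0, 0, -1],
  [0, 0, -1, 0, 0, 0, -1],
  [0, 0, -1, 0, 0, 0, -1],
  [0, 0, -1, 0, 0, 0, -1],
  [0, 0, 0, 0, 0, 0, -1],
  [0, 0, 0, 0, 0, 0, -1],
])

```text
time: 6.92
tcp_pos: [0.5836, -0.1383, 0.1355]
eef_rot: [[1.0, 0.0, -0.002], [0.0, -1.0, 0.0], [-0.002, -0.0, -1.0]]
contact_force: [0.3, -0.4, -0.8]
width: -0.0003
finger_force: 0.0
```

```bash
python3 - <<'E'
from h import *
c=read_camera("scene")
cv2.imwrite("pics/s2.png",cv2.resize(c["img"][130:320,130:400],None,fx=2.9,fy=2.9,interpolation=cv2.INTER_CUBIC)[:,:,::-1])
for x in(.519-.05+.008,.519-.05,.519):
  print(x,((proj(c,[[x,-.1255+.083,.046],[x,-.1255-.083,.046]])-[130,130])*2.9).round())
E
```

```text
0.47700000000000004 [[409. 401.]
 [512. 291.]]
0.46900000000000003 [[421. 404.]
 [523. 293.]]
0.519 [[348. 387.]
 [458. 281.]]
```

View pics/s2.png

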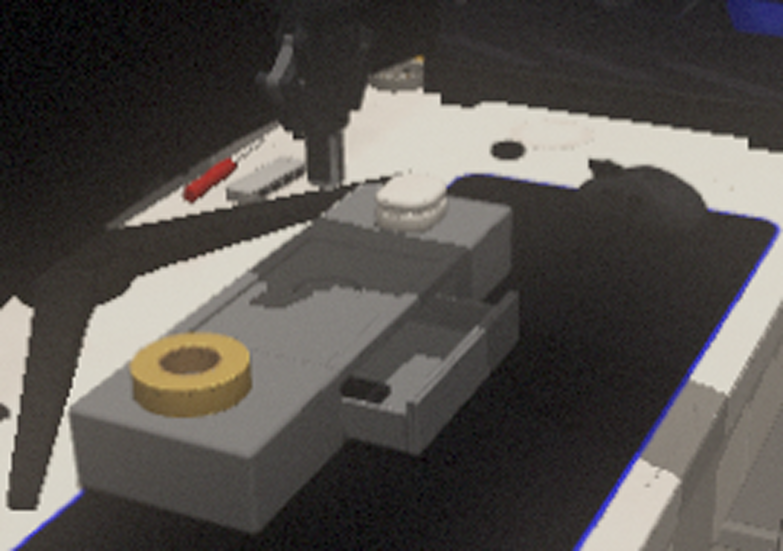

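The crop shows the drawer ajar. Its front wall top runs from about (415,403) to (518,292), matching the predicted 50 mm opening, and the card case is at the near-left, (365,388). I'll enter at x ≈ 0.496, clear of it.

Call:
apply_moves([
  [-0.88, 0, 0, 0, 0, 0, -1],
  [-0.88, 0, 0, 0, 0, 0, -1],
  [-0.88, 0, 0, 0, 0, 0, -1],
  [-0.88, 0, 0, 0, 0, 0, -1],
  [0, 0, 0, 0, 0, 0, -1],
  [0, 0, 1, 0, 0, 0, -1],
  [0, 0, 1, 0, 0, 0, -1],
  [0, 0, 0.3, 0, 0, 0, -1],
  [0, 0, 0, 0, 0, 0, -1],
  [0, 0, 0, 0, 0, 0, -1],
])

```text
time: 8.22
tcp_pos: [0.4972, -0.1386, 0.0795]
eef_rot: [[1.0, -0.0, 0.001], [-0.0, -1.0, -0.0], [0.001, 0.0, -1.0]]
contact_force: [-0.2, -0.0, 0.1]
width: -0.0003
finger_force: 0.0
```

Call:
apply_moves([
  [0, 0, 0.3, 0, 0, 0, -1],
  [0, 0, 0.3, 0, 0, 0, -1],
  [0, 0, 0.3, 0, 0, 0, -1],
  [0, 0, 0, 0, 0, 0, -1],
  [0, 0, 0, 0, 0, 0, -1],
])

```text
time: 8.85
tcp_pos: [0.4964, -0.1385, 0.0563]
eef_rot: [[1.0, -0.0, -0.0], [-0.0, -1.0, -0.0], [-0.0, 0.0, -1.0]]
contact_force: [-0.2, 0.4, 0.3]
width: -0.0
finger_force: 0.0
```

Call:
apply_moves([
  [0, 0, 0.3, 0, 0, 0, -1],
  [0, 0, 0.3, 0, 0, 0, -1],
  [0, 0, 0.3, 0, 0, 0, -1],
  [0, 0, 0.2, 0, 0, 0, -1],
  [0, 0, 0, 0, 0, 0, -1],
  [0, 0, 0, 0, 0, 0, -1],
])

```text
time: 9.6
tcp_pos: [0.4965, -0.1385, 0.0289]
eef_rot: [[1.0, -0.0, 0.0], [-0.0, -1.0, -0.0], [0.0, 0.0, -1.0]]
contact_force: [1.1, -0.1, 0.5]
width: -0.0001
finger_force: 0.0
```

Call:
apply_moves([
  [-0.2, 0, 0, 0, 0, 0, -1],
  [-0.2, 0, 0, 0, 0, 0, -1],
  [-0.2, 0, 0, 0, 0, 0, -1],
  [-0.2, 0, 0, 0, 0, 0, -1],
  [-0.2, 0, 0, 0, 0, 0, -1],
  [-0.2, 0, 0, 0, 0, 0, -1],
  [-0.2, 0, 0, 0, 0, 0, -1],
  [0, 0, 0, 0, 0, 0, -1],
])

```text
time: 10.6
tcp_pos: [0.4603, -0.1385, 0.0286]
eef_rot: [[1.0, -0.0, -0.002], [-0.0, -1.0, 0.0], [-0.002, -0.0, -1.0]]
contact_force: [-0.3, 0.2, 0.9]
width: -0.0002
finger_force: 0.0
```

Call:
apply_moves([
  [-0.15, 0, 0, 0, 0, 0, -1],
  [-0.08, 0, 0, 0, 0, 0, -1],
  [0, 0, 0, 0, 0, 0, -1],
  [0, 0, 0, 0, 0, 0, -1],
])

```text
time: 11.1
tcp_pos: [0.4565, -0.1384, 0.0289]
eef_rot: [[1.0, 0.0, 0.001], [0.0, -1.0, -0.0], [0.001, 0.0, -1.0]]
contact_force: [3.9, 0.8, -2.0]
width: -0.0005
finger_force: 2.2
```

Call:
apply_moves([
  [-0.08, 0, 0, 0, 0, 0, -1],
  [-0.08, 0, 0, 0, 0, 0, -1],
  [0, 0, 0, 0, 0, 0, -1],
  [0, 0, 0, 0, 0, 0, -1],
])

```text
time: 11.6
tcp_pos: [0.4564, -0.1385, 0.0295]
eef_rot: [[1.0, 0.001, 0.009], [0.001, -1.0, -0.001], [0.009, 0.001, -1.0]]
contact_force: [11.4, 0.1, -8.5]
width: 0.0
finger_force: 6.0
```

The drawer no longer moves while the force rises, so it's at its stop. I'll back off from the wall, lift out and check.

Call:
apply_moves([
  [0.2, 0, 0, 0, 0, 0, -1],
  [0.3, 0, 0, 0, 0, 0, -1],
  [0.2, 0, 0, 0, 0, 0, -1],
  [0, 0, 0, 0, 0, 0, -1],
  [0, 0, -0.5, 0, 0, 0, -1],
  [0, 0, -1, 0, 0, 0, -1],
  [0, 0, -1, 0, 0, 0, -1],
  [0, 0, -1, 0, 0, 0, -1],
  [0, 0, -1, 0, 0, 0, -1],
  [0, 0, -1, 0, 0, 0, -1],
  [0, 0, 0, 0, 0, 0, -1],
  [0, 0, 0, 0, 0, 0, -1],
])

```text
time: 13.1
tcp_pos: [0.4685, -0.1384, 0.1661]
eef_rot: [[1.0, -0.0, -0.001], [-0.0, -1.0, 0.0], [-0.001, -0.0, -1.0]]
contact_force: [0.1, 0.7, -0.3]
width: 0.0
finger_force: 0.0
```

```bash
python3 - <<'E'
from h import *
c=read_camera("scene")
cv2.imwrite("pics/s3.png",cv2.resize(c["img"][130:320,130:400],None,fx=2.9,fy=2.9,interpolation=cv2.INTER_CUBIC)[:,:,::-1])
for d in(.05,.065,.075,.085):
  x=.519-d; print(d,((proj(c,[[x,-.1255+.083,.046],[x,-.1255-.083,.046]])-[130,130])*2.9).round())
E
```

```text
0.05 [[421. 404.]
 [523. 293.]]
0.065 [[443. 409.]
 [543. 297.]]
0.075 [[458. 412.]
 [556. 299.]]
0.085 [[473. 416.]
 [570. 302.]]
```

View pics/s3.png

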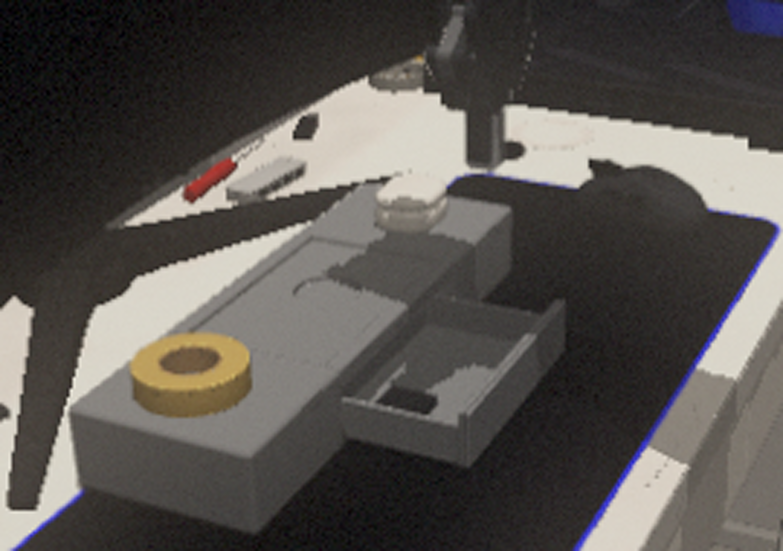

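The crop shows the front wall's outer corners at about (470,415) and (566,300), so the drawer is out roughly 84 mm. The tape roll, case and mouse haven't moved, and the arm is clear of everything.

```bash
python3 -c "
from rig import *
print(hand_in())"
```

```text
the job is handed in; nothing more can be done
None
```

The push plate was pressed home, the drawer sprang ajar and was drawn out to its stop (about 84 of 85 mm in the last picture) with nothing else moved; the job is handed in, and no verdict came back.

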